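Make up the mailing kit and the binding kit on the study desk

TASK

Make up two desk kits: in the square three-pocket wooden tray the mailing kit, with the tape dispenser in the long pocket and the hand stamp and the low ink pot in the two small pockets, one in each. In the long narrow tray goes the binding kit: the stapler in the long pocket and the tall glue bottle in the small one. Set each thing down, do not drop it; everything ends upright, flat on the floor of its pocket and well inside it, and let go.

Things in the scene. Friction and masses are not known exactly. Their poses are not given: they have to be found in the camera images.
- mailing_tray: Square light-wood tray, 156 x 156 mm, fixed; floor 4 mm thick, walls 4 mm thick, tops 16 mm above the desk. Long pocket 148 (along x) x 74 mm, centred at (0, +37) mm in the tray's x, y; two small pockets, 72 x 70 mm, centred at (+38, -39) and (-38, -39). Origin: centre of underside; x along the long pocket, y towards it, z up. In the far row, left or right.
- binding_tray: Long narrow light-wood tray, 218 (along x) x 68 mm, fixed; floor 4 mm thick, walls 4 mm thick, tops 16 mm above the desk. Two pockets in line: long, 140 x 60 mm, centred at (-35, 0) mm in the tray's x, y; small, 66 x 60 mm, centred at (+72, 0). Origin: centre of underside; x along the tray towards the small pocket, z up. In the far row, beside the other tray.
- tape_dispenser: Black desk tape dispenser, 120 (along x) x 46 (along y) x 57 mm high, 0.3 kg: foot 18 mm high, tape roll (axis along y, 54 mm across, at x = -12, height 30), cutter at the +x end, 42 mm high. Foot and roll are 46 mm wide: grip across y at the origin, 36 mm up. May lie either way round in its pocket. Origin: centre of its underside; z up.
- stapler: Black and steel desk stapler, 115 (along x) x 34 (along y) x 48 mm high, about 0.22 kg: 8 mm foot, above it a 28 mm wide black arm from 26 to 48 mm height; grip across the arm at the origin, 38 mm up. x points to the mouth. May be laid either way round in its pocket. Origin: centre of its underside; z up.
- desk_stamp: Round hand stamp, about 0.08 kg, 72 mm high: brass foot 40 mm across and 18 mm high, thin neck, dark wooden handle 27 mm across from 29 to 69 mm height; grip the handle about 53 mm up. Standing upright; a round thing. Origin: centre of its underside; z up.
- ink_pot: Low round glass ink pot with a black lid of the same width, 52 mm across, 46 mm high, about 0.12 kg; grip it 36 mm up. Origin: centre of its underside; z up.
- glue_bottle: Tall round white glue bottle, 44 mm across up to 60 mm height, then a cone and a black nozzle to 88 mm, about 0.11 kg; grip it about 46 mm up. Origin: centre of its underside; z up.
Things that resemble listed ones, but are neither listed nor needed, are in the scene too. Leave any turquoise look-alike of the ink_pot alone.

How it is judged (in metres and radians):
At the end, for the whole second after the job is handed in: Each thing stands in the pocket named for it (stamp and ink pot: either small pocket, one each): its origin within 16 mm of the pocket centre in the tray's x and in y, 0 to 8 mm above the tray's underside, upright within 0.12 rad, slower than 0.02 m/s, not touched by the fingers (x of tape_dispenser in the frame of mailing_tray between -0.016 and 0.016 m and y of tape_dispenser in the frame of mailing_tray between 0.021 and 0.053 m and x of stapler in the frame of binding_tray between -0.051 and -0.019 m and y of stapler in the frame of binding_tray between -0.016 and 0.016 m and x of glue_bottle in the frame of binding_tray between 0.056 and 0.088 m and y of glue_bottle in the frame of binding_tray between -0.016 and 0.016 m and (((x of desk_stamp in the frame of mailing_tray between 0.022 and 0.054 m and y of desk_stamp in the frame of mailing_tray between -0.055 and -0.023 m) and (x of ink_pot in the frame of mailing_tray between -0.054 and -0.022 m and y of ink_pot in the frame of mailing_tray between -0.055 and -0.023 m)) or ((x of desk_stamp in the frame of mailing_tray between -0.054 and -0.022 m and y of desk_stamp in the frame of mailing_tray between -0.055 and -0.023 m) and (x of ink_pot in the frame of mailing_tray between 0.022 and 0.054 m and y of ink_pot in the frame of mailing_tray between -0.055 and -0.023 m))) and z of tape_dispenser in the frame of mailing_tray between 0 and 0.008 m and angle between each of tape_dispenser, stapler, desk_stamp, ink_pot, glue_bottle's own z axis and vertical below 0.12 rad and linear speed of each of tape_dispenser, stapler, desk_stamp, ink_pot, glue_bottle below 0.02 m/s and contact force between each of tape_dispenser, stapler, desk_stamp, ink_pot, glue_bottle and the fingers below 0.1 N and z of stapler in the frame of binding_tray between 0 and 0.008 m and z of desk_stamp in the frame of mailing_tray between 0 and 0.008 m and z of ink_pot in the frame of mailing_tray between 0 and 0.008 m and z of glue_bottle in the frame of binding_tray between 0 and 0.008 m).
It fails at once if a thing of the kits is dropped or flung: it moves faster than 0.6 m/s (a fall of about 18 mm) while the fingers do not hold it ((linear speed of tape_dispenser above 0.6 m/s and contact force between tape_dispenser and the fingers below 0.1 N) or (linear speed of stapler above 0.6 m/s and contact force between stapler and the fingers below 0.1 N) or (linear speed of desk_stamp above 0.6 m/s and contact force between desk_stamp and the fingers below 0.1 N) or (linear speed of ink_pot above 0.6 m/s and contact force between ink_pot and the fingers below 0.1 N) or (linear speed of glue_bottle above 0.6 m/s and contact force between glue_bottle and the fingers below 0.1 N)).
It also fails if it takes over 128 s, if anything falls off the work surface, if the arm or the gripper's body presses on something with over 40 N, if the wrist force passes 120 N, or if a joint passes its speed limit or range.

ROBOT

A 6-joint arm with a two-finger parallel gripper is mounted at the origin on the work surface. World frame = base frame: x ahead of the robot, y to its left, z up, the work surface at z = 0. Lengths are in m, angles in degrees, forces in N, time in s.
With the tool pointing down it reaches from about 0.375 to 0.75 m from the base axis. Payload 9 kg.
Tool frame: the origin (TCP) lies where the fingers leave the gripper's body, on its centre line; the fingertips stand 73 mm ahead of it and the grasp point (between the pads) lies 54 mm ahead of it (robot.tip_reach is the distance from the TCP to the fingertips, in m); z points along the fingers, y is the direction in which the jaws open and shut (so a half turn about z gives the same grasp; the last joint's range is limited). The gripper opens to 85 mm and grips with 20 to 120 N. Pads are 22 mm wide; open, the fingers measure 114 mm over their backs; the gripper's body (76 mm by 85 mm) begins 54 mm behind the grasp point. The pads swing forward as they close: fully open they stand 13 mm farther back than shut.
Start: joints at [-77.16, 5.964, 5.575, 89.605, 0, 77.527], TCP at [0.257, -0.542, 0.304] pointing down, gripper open.
Joint ranges: [-171.21, 171.21], [-48.23, 106.86], [-62.78, 66.21], [-105.2, 120.99], [-86.42, 89.51], [-180, 180]. Speed limits (degrees/s): [127.2, 127.2, 147.25, 180, 180, 180].

INTERFACE

Orientations are given as [roll, pitch, yaw] about the fixed x, y, z axes, in that order (R = Rz(yaw) Ry(pitch) Rx(roll)).
In Python, from plant import robot gives the robot as it stands. Calls block until the motion is done:
- robot.move_pose(position, orientation): joint-space move of the TCP to a pose.
- robot.line_to(position, vel=0.15, rotation=None, guard=None): straight line of the TCP; rotation=None keeps the orientation; vel is the mean speed in m/s. With guard (N) it stops when the force on the tool has changed by that much, and returns True; else False.
- robot.goto_joints(angles): joint-space move.
- robot.set_gripper(opening): finger opening in m; the grip force is fixed at half the most; returns when the fingers have stopped.
- robot.pause(seconds).
- robot.ik(position, orientation): joint angles nearest the present ones, or None.
- robot.observe(): the state.
- robot.grab_frame(name): name is "scene" or "top" or "wrist"; returns the picture (384x512x3 uint8, blue, green, red); there is no depth.
- robot.get_calibration(name): a dict with "vertical_fov" (degrees; the focal length in pixels is half the picture's height over the tangent of half this angle, whatever the lens; pixels are square), "cx", "cy" (the principal point, pixels), "rvec" (rotation vector, rad) and "tvec" (3), from world to camera coordinates, as OpenCV has them. Camera axes: x right, y down, z forward; pixel columns grow to the right and rows downward; lengths in m; the calibration is good to about 2 mm. The wrist camera is an equidistant fisheye: a pixel r from the principal point sees the ray r / f radians off the axis. A picture is of the moment at which its call begins: read the wrist's pose just before it. get_calibration takes no time and is no camera call; for the wrist camera it gives the pose at the moment of the call.
A pose or a line that the arm cannot do raises robot.IKError and nothing moves.
- robot.job_done(): hands the job in, once; it reports no verdict.
The state is a dict: "time": time; "q": joint angles; "qvel": joint speeds; "joint_torque": joint torques, N m; "tool_pos": TCP position; "tcp_rot": TCP orientation; "ft_force": force on the tool from outside, world axes, zero at the start; "torque": the same for the moment, N m; "gripper_width": finger opening in m.
Only numpy, scipy, OpenCV 4.12 (cv2) and the standard library are available. Lean on these libraries where they do the work, as an engineer would, in place of code of your own. Each camera call takes 0.05 s, during which the arm holds its last target.

## Working session

There is one attempt and no reset: what is moved stays moved. The work goes in short steps, each a Python script; the robot and the scene stay as the last script left them, time stands still between calls to the robot, and variables do not carry over. Pictures are saved under pics/ and viewed, and the job is handed in when it is done.

```bash
mkdir -p pics; ls
python3 - <<'E'
from plant import robot
import cv2
for n in ("scene","top","wrist"):
    c=robot.get_calibration(n); print(n,{k:(v if not hasattr(v,'tolist') else v.tolist()) for k,v in c.items()})
    cv2.imwrite(f"pics/{n}0.png",robot.grab_frame(n))
s=robot.observe(); print(s)
E
```

```text
pics
scene {'vertical_fov': 44.56896314050539, 'cx': 258.51141234355714, 'cy': 189.52438023983038, 'rvec': [2.3481259388013274, 0.745216359847155, -0.2593380767178488], 'tvec': [-0.4092542006114313, -0.17689624088072312, 1.3048192495528224]}
top {'vertical_fov': 45.577467395293816, 'cx': 252.07027060925247, 'cy': 189.8564845931204, 'rvec': [2.1990389755862396, -2.1920715327776787, 0.049012943771328976], 'tvec': [-0.006636926251632717, 0.5072806425338813, 1.1448397933035859]}
wrist {'vertical_fov': 65.70646984690485, 'cx': 242.80665995385957, 'cy': 191.73479831526168, 'rvec': [-2.4625735241713347, 1.5587279497814712, 0.20668737493568262], 'tvec': [-0.5995088379798456, -0.03308102360339917, 0.3767308096114351]}
{'time': 0.15, 'q': array([-7.71601123e+01,  5.99146837e+00,  5.53841004e+00,  8.96047863e+01,
       -1.42482883e-03,  7.75279737e+01]), 'qvel': array([ 0.01827497, -0.11508785,  0.10818298, -0.02861729, -0.01256708,
        0.01560427]), 'joint_torque': array([ 4.34696238e-03, -5.57358599e+01,  5.04005456e+01,  1.25598794e-02,
       -2.13873632e-04, -9.92336879e-06]), 'tool_pos': array([ 0.25650241, -0.54221179,  0.30330439]), 'tcp_rot': array([-1.79943213e+02, -1.11010871e-02,  2.53119092e+01]), 'ft_force': array([-0.39158083, -0.16413294, -0.24847728]), 'torque': array([ 0.00017432,  0.0150845 , -0.0217975 ]), 'gripper_width': 0.08540461230535308}
```

View pics/scene0.png

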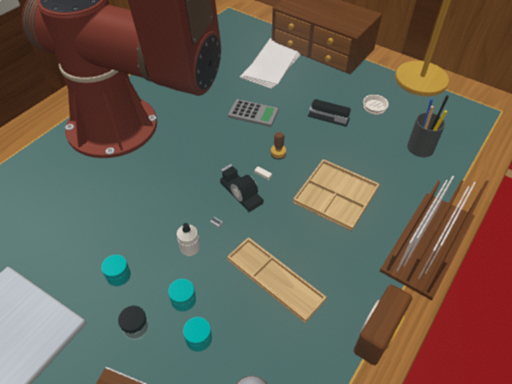

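View pics/top0.png

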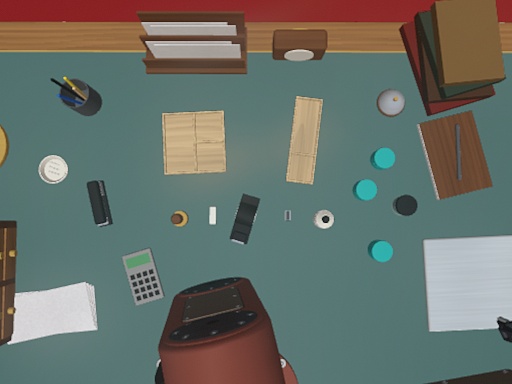

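View pics/wrist0.png

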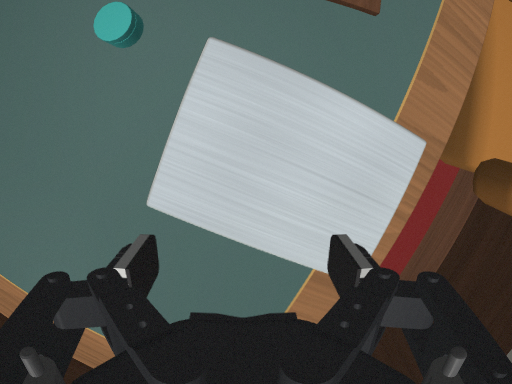

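```bash
cat > h.py <<'E'
import numpy as np, cv2
from plant import robot
def cam(n):
    c=robot.get_calibration(n); f=192/np.tan(np.radians(c["vertical_fov"])/2)
    K=np.array([[f,0,c["cx"]],[0,f,c["cy"]],[0,0,1]]); R=cv2.Rodrigues(np.array(c["rvec"],float))[0]
    return K,R,np.array(c["tvec"],float).ravel()
def ray(n,uv,c=None):
    K,R,t=c or cam(n); u,v=uv
    d=np.linalg.inv(K)@[u,v,1]
    if n=="wrist":
        p=np.array([u-K[0,2],v-K[1,2]]); r=np.linalg.norm(p); a=r/K[0,0]
        d=np.array([*(np.sin(a)*p/max(r,1e-9)),np.cos(a)])
    return -R.T@t, R.T@d
def pix(n,uv,z,c=None):
    o,d=ray(n,uv,c); return (o+d*(z-o[2])/d[2])
def proj(n,P,c=None):
    K,R,t=c or cam(n); q=R@np.asarray(P,float)+t
    if n=="wrist":
        r=np.hypot(q[0],q[1]); a=np.arctan2(r,q[2]); return K[:2,2]+K[0,0]*a*q[:2]/max(r,1e-9)
    return (K@q)[:2]/q[2]
E
python3 - <<'E'
import cv2
im=cv2.imread("pics/top0.png")
def crop(nm,x0,y0,x1,y1,s):
    c=cv2.resize(im[y0:y1,x0:x1],None,fx=s,fy=s,interpolation=cv2.INTER_CUBIC)
    for x in range((x0+9)//10*10,x1,10): cv2.line(c,((x-x0)*s,0),((x-x0)*s,8 if x%50 else 20),(0,0,255),1)
    for y in range((y0+9)//10*10,y1,10): cv2.line(c,(0,(y-y0)*s),(8 if y%50 else 20,(y-y0)*s),(0,0,255),1)
    cv2.imwrite(f"pics/{nm}.png",c)
crop("c1",80,90,240,240,5-1)
crop("c2",220,90,430,240,3)
crop("c3",155,180,265,250,7)
crop("c4",300,180,430,225,6)
E
```

```text
(no output)
```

View pics/c1.png

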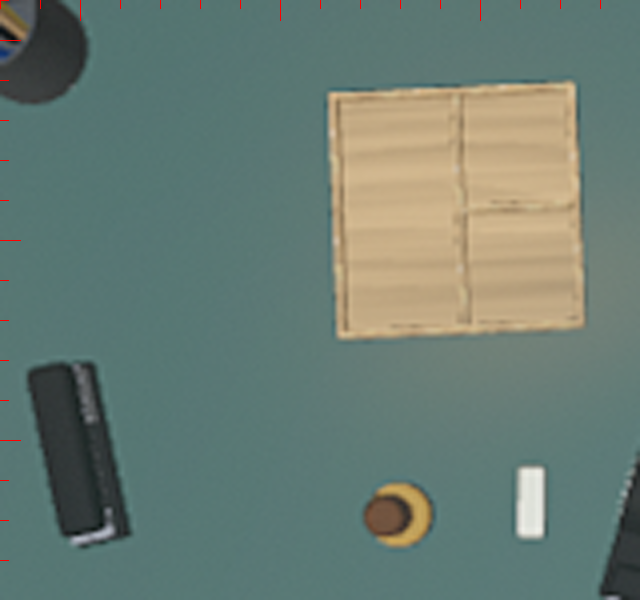

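View pics/c2.png

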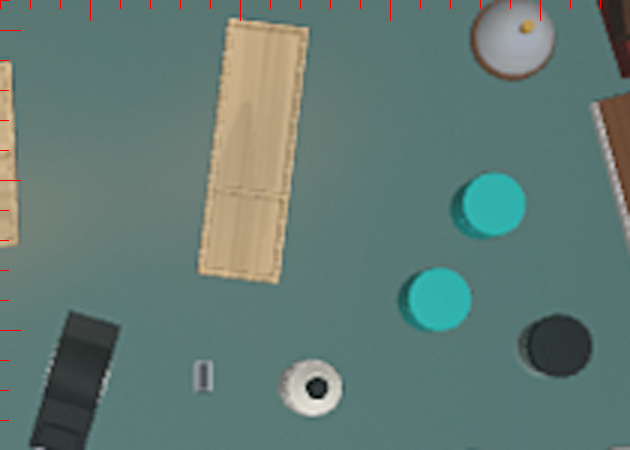

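View pics/c3.png

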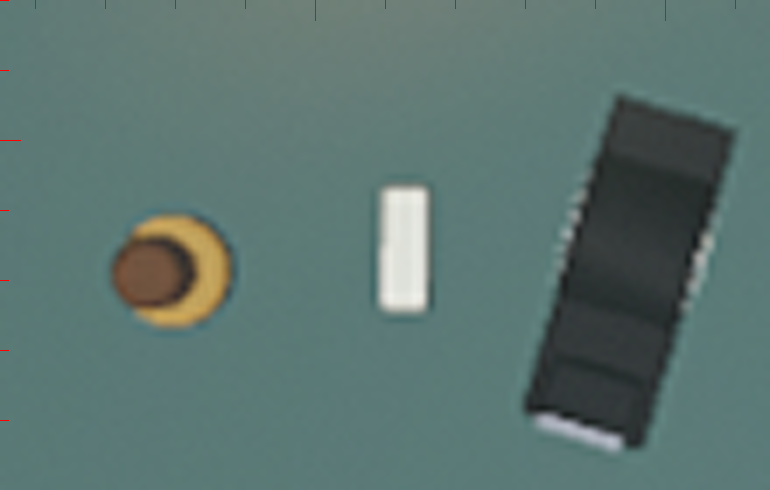

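View pics/c4.png

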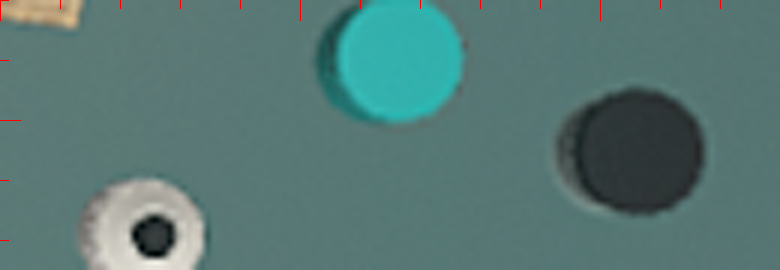

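```bash
python3 - <<'E'
from h import *
np.set_printoptions(precision=4,suppress=True)
c=cam("top"); s=cam("scene")
P=lambda l,z:np.array([pix("top",p,z,c)[:2] for p in l])
print("campos",-c[1].T@c[2])
m=P([(162.5,113.25),(223.5,110.75),(225.75,171.5),(164.75,174.5)],.016);print("mail",m,m.mean(0),[np.linalg.norm(m[i]-m[i-1]) for i in range(4)])
b=P([(296.3,96),(323,99.7),(312.3,184.7),(286,180.7)],.016);print("bind",b,b.mean(0),[np.linalg.norm(b[i]-b[i-1]) for i in range(4)])
t=P([(243.3,193.6),(260.1,198.6)],.018);t2=P([(230,238.3),(246.4,243.9)],.042);print("tape",t,t2, t.mean(0)-t2.mean(0),np.linalg.norm(t[0]-t[1]))
a=P([(87,182.5),(98,181),(106,220.5),(95,224.5)],.048);f=P([(103.75,180.5),(112.5,223.75)],.008);print("stap",a,f,np.linalg.norm(f[0]-f[1]))
print("stamp foot",P([(155+171/7,180+271/7)],.018),"handle",P([(155+152/7,180+272/7)],.069))
print("ink",P([(300+641/6,180+151/6)],.046)); print("glue nozzle",P([(300+154/6,180+236/6)],.088))
E
python3 - <<'E'
import cv2
im=cv2.imread("pics/scene0.png")
c=cv2.resize(im[80:350,100:400],None,fx=2.6,fy=2.2)[:594,:780]
c=cv2.resize(im[90:350,100:400],None,fx=2.3,fy=2.3,interpolation=cv2.INTER_CUBIC)
cv2.imwrite("pics/s1.png",c)
E
```

```text
campos [ 0.4519 -0.0089  1.1678]
mail [[0.7016 0.2236]
 [0.7084 0.0683]
 [0.5534 0.0617]
 [0.5453 0.2159]] [0.6272 0.1424] [np.float64(0.15649913788656294), np.float64(0.1554069454757225), np.float64(0.15520369610895152), np.float64(0.15445651511450775)]
bind [[ 0.7468 -0.1169]
 [ 0.7375 -0.1849]
 [ 0.5206 -0.157 ]
 [ 0.5305 -0.0906]] [ 0.6339 -0.1374] [np.float64(0.21790883253524468), np.float64(0.06858786523341773), np.float64(0.21865681148426455), np.float64(0.0670873431096129)]
tape [[ 0.4975  0.017 ]
 [ 0.4851 -0.0253]] [[0.3867 0.0487]
 [0.3731 0.0083]] [ 0.1114 -0.0327] 0.04412672980450719
stap [[0.5224 0.4006]
 [0.5262 0.3736]
 [0.4294 0.3522]
 [0.4195 0.3789]] [[0.5302 0.3727]
 [0.4204 0.3484]] 0.11241782140679762
stamp foot [[0.4339 0.1772]] handle [[0.4343 0.1755]]
ink [[ 0.4693 -0.3846]]
glue nozzle [[ 0.4346 -0.179 ]]
```

View pics/s1.png

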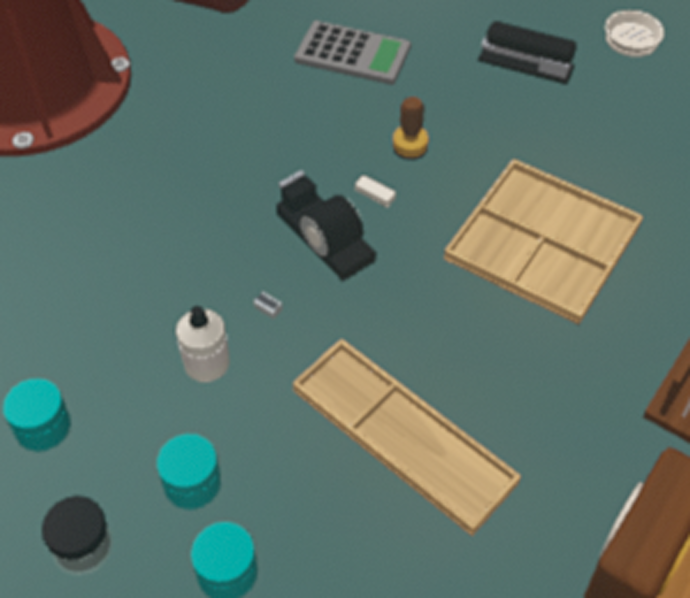

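```bash
cat >> h.py <<'E'
OBJ=dict(tape=(.4345,.0124,163.7,.036),stapler=(.473,.3768,12.5,.038),stamp=(.434,.1765,None,.053),ink=(.469,-.3846,None,.036),glue=(.4346,-.179,None,.046))
MT=(.6272,.1424,2.6); BT=(.6339,-.1374,172.85)
def tr(T,x,y):
    a=np.radians(T[2]); return np.array([T[0]+np.cos(a)*x-np.sin(a)*y,T[1]+np.sin(a)*x+np.cos(a)*y])
G=.054
def pose(xy,zg,yaw):  # zg grasp point height
    return [float(xy[0]),float(xy[1]),float(zg+G)],[180,0,float((yaw+180)%360-180)]
E
python3 - <<'E'
from h import *
np.set_printoptions(precision=1,suppress=True)
im=cv2.imread("pics/scene0.png"); c=cam("scene"); im=cv2.resize(im,None,fx=1.5,fy=1.5,interpolation=cv2.INTER_CUBIC)
def mark(P,col=(0,0,255)):
    u=proj("scene",P,c)*1.5; cv2.circle(im,tuple(int(round(x)) for x in u),2,col,-1)
for T,hx,hy in ((MT,.078,.078),(BT,.109,.034)):
    for sx in(-1,1):
        for sy in (-1,1): mark([*tr(T,sx*hx,sy*hy),.016])
mark([*tr(MT,0,.037),.004],(255,0,0)); mark([*tr(BT,.072,0),.004],(255,0,0))
for k,h in(("stamp",.072),("ink",.046),("glue",.088)): mark([*OBJ[k][:2],h])
for k,hx,hy in(("tape",.06,.023),("stapler",.0575,.017)):
    for sx in(-1,1):
        for sy in (-1,1): mark([*tr(OBJ[k][:3],sx*hx,sy*hy),.018 if k=="tape" else .008])
cv2.imwrite("pics/s2.png",im)
for k,(x,y,w,z) in OBJ.items():
    for yaw in ([w,w+180] if w is not None else [0,30,90]):
        for zz in (z,.2):
            q=robot.ik(*pose((x,y),zz,yaw)); print(k,yaw,zz,q if q is None else np.array(q))
for T,x,y,z in((MT,0,.037,.04),(MT,38e-3,-.039,.057),(MT,-38e-3,-.039,.04),(BT,-.035,0,.042),(BT,.072,0,.05)):
    for d in(0,180):
        for zz in (z,z+.1):
            q=robot.ik(*pose(tr(T,x,y),zz,T[2]+d)); print(T,x,d,zz,q if q is None else np.array(q))
E
```

```text
tape 163.7 0.036 [-15.7 -20.1 -40.9  69.1   0.    0.6]
tape 163.7 0.2 [-15.7 -24.  -26.7  87.3   0.    0.6]
tape 343.7 0.036 [ -15.7  -20.1  -40.9   69.1    0.  -179.4]
tape 343.7 0.2 [ -15.7  -24.   -26.7   87.3    0.  -179.4]
stapler 12.5 0.038 [  26.2   10.9  -11.3   67.8    0.  -166.3]
stapler 12.5 0.2 [  26.2    6.5    1.    84.5    0.  -166.3]
stapler 192.5 0.038 [ 26.2  10.9 -11.3  67.8   0.   13.7]
stapler 192.5 0.2 [26.2  6.5  1.  84.5  0.  13.7]
stamp 0 0.053 [   6.1  -14.1  -34.3   69.9    0.  -173.9]
stamp 0 0.2 [   6.1  -17.6  -21.8   85.9    0.  -173.9]
stamp 30 0.053 [  6.1 -14.1 -34.3  69.9   0.  156.1]
stamp 30 0.2 [  6.1 -17.6 -21.8  85.9   0.  156.1]
stamp 90 0.053 [  6.1 -14.1 -34.3  69.9   0.   96.1]
stamp 90 0.2 [  6.1 -17.6 -21.8  85.9   0.   96.1]
ink 0 0.036 [-51.7  11.3 -11.1  67.6   0.  128.3]
ink 0 0.2 [-51.7   6.9   1.3  84.5   0.  128.3]
ink 30 0.036 [-51.7  11.3 -11.1  67.6   0.   98.3]
ink 30 0.2 [-51.7   6.9   1.3  84.5   0.   98.3]
ink 90 0.036 [-51.7  11.3 -11.1  67.6   0.   38.3]
ink 90 0.2 [-51.7   6.9   1.3  84.5   0.   38.3]
glue 0 0.046 [-38.4 
[... 1135 characters left out ...]
 0.  -5.3]
(0.6339, -0.1374, 172.85) -0.035 0 0.042 [-22.9  23.9   4.6  70.7   0.  -15.8]
(0.6339, -0.1374, 172.85) -0.035 0 0.14200000000000002 [-22.9  21.   11.5  80.5   0.  -15.8]
(0.6339, -0.1374, 172.85) -0.035 180 0.042 [-22.9  23.9   4.6  70.7   0.  164.2]
(0.6339, -0.1374, 172.85) -0.035 180 0.14200000000000002 [-22.9  21.   11.5  80.5   0.  164.2]
(0.6339, -0.1374, 172.85) 0.072 0 0.05 [-25.8   5.6 -15.8  68.6   0.  -18.7]
(0.6339, -0.1374, 172.85) 0.072 0 0.15000000000000002 [-25.8   2.2  -8.7  79.1   0.  -18.7]
(0.6339, -0.1374, 172.85) 0.072 180 0.05 [-25.8   5.6 -15.8  68.6   0.  161.3]
(0.6339, -0.1374, 172.85) 0.072 180 0.15000000000000002 [-25.8   2.2  -8.7  79.1   0.  161.3]
```

View pics/s2.png

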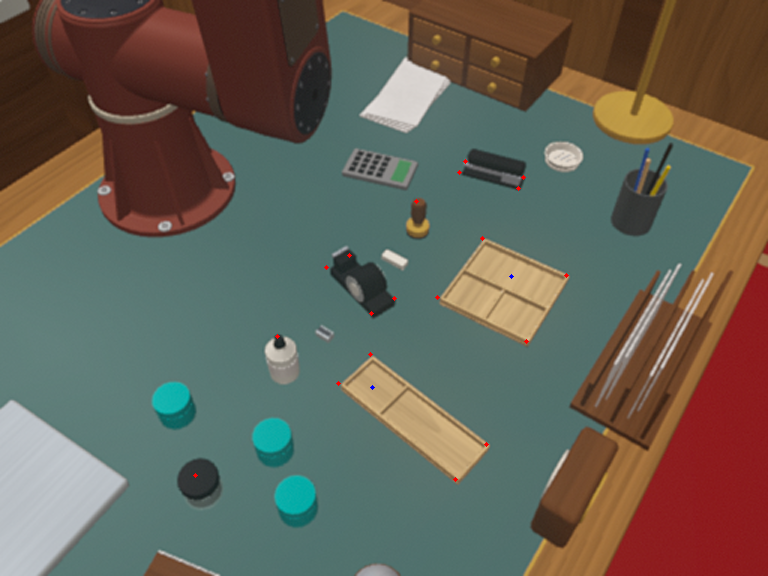

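```bash
cat >> h.py <<'E'
import time
def up(p,d): return [p[0],p[1],p[2]+d]
def pick(k,yaw,dz=0.0,pre=.085):
    x,y,_,z=OBJ[k]; p,o=pose((x,y),z+dz,yaw)
    robot.move_pose(up(p,.11),o)
    hit=robot.line_to(up(p,.0),vel=.12,guard=15)
    print("hit",hit,robot.observe()["tool_pos"])
    robot.set_gripper(0.0 if k!="x" else 0); s=robot.observe(); print(k,"width",s["gripper_width"],"t",s["time"])
    robot.line_to(up(p,.12),vel=.12); s=robot.observe(); print("lifted w",s["gripper_width"],"F",s["ft_force"])
def place(k,T,x,y,yaw,dz=0.0,open_to=None):
    z=OBJ[k][3]+dz; p,o=pose(tr(T,x,y),z+.004,yaw)
    robot.move_pose(up(p,.115),o)
    robot.line_to(up(p,.006),vel=.1)
    robot.pause(.2)
    hit=robot.line_to(up(p,-.003),vel=.02,guard=4)
    s=robot.observe(); print("down",hit,s["tool_pos"][2]-p[2],"F",s["ft_force"],"w",s["gripper_width"])
    w=s["gripper_width"]; cur=s["tool_pos"]
    robot.set_gripper(min(w+.016,.085)); robot.pause(.2)
    robot.line_to([p[0],p[1],p[2]+.09],vel=.12)
    robot.set_gripper(.085)
    print("t",robot.observe()["time"])
def snap(n,f):
    cv2.imwrite(f"pics/{f}.png",robot.grab_frame(n))
E
python3 - <<'E'
from h import *
p,o=pose(OBJ["tape"][:2],.036,163.7)
robot.move_pose(up(p,.13),o)
print(robot.observe()["time"])
c=cam("wrist"); im=robot.grab_frame("wrist")
T=OBJ["tape"][:3]
for x,y,z in((-.06,.023,.018),(-.06,-.023,.018),(.06,.023,.0),(.06,-.023,.0),(.06,.023,.018),(.06,-.023,.018),(-.012,.023,.03),(-.012,-.023,.03)):
    u=proj("wrist",[*tr(T,x,y),z],c); cv2.circle(im,tuple(int(round(v)) for v in u),2,(0,0,255),-1)
cv2.imwrite("pics/w1.png",im)
E
```

```text
2.2583
```

View pics/w1.png

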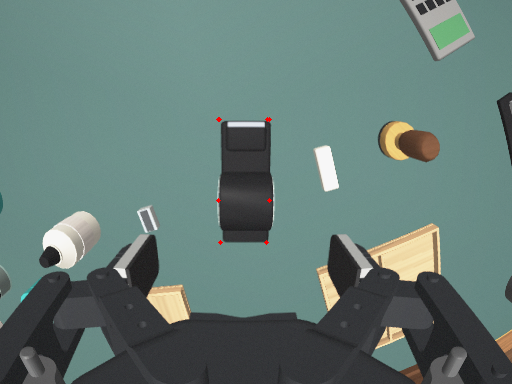

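The predicted dispenser corners match the wrist picture: the cutter end is at row 121 and the foot end at row 242, with an offset of about 1–2 px. I'll pick it now.

Run:
```python
from h import *
np.set_printoptions(precision=4,suppress=True)
pick("tape",163.7)
snap("wrist","w2")
```

```text
hit False [0.435  0.0123 0.0908]
tape width 0.045180612207835875 t 4.075
lifted w 0.045248065160018586 F [ 0.0666  0.5162 -3.6569]
```

View pics/w2.png

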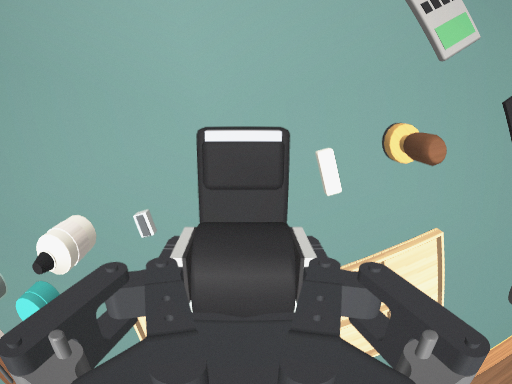

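The dispenser is held level and straight (roll at col 245, row 270; cutter at row 135). Next I place it and then check.

Run:
```python
from h import *
np.set_printoptions(precision=4,suppress=True)
place("tape",MT,0,.037,182.6)
snap("wrist","w3")
```

```text
down True 0.0007435056868020373 F [ 0.1311 -0.4356  3.8428] w 0.045437763322753455
t 9.85
```

View pics/w3.png

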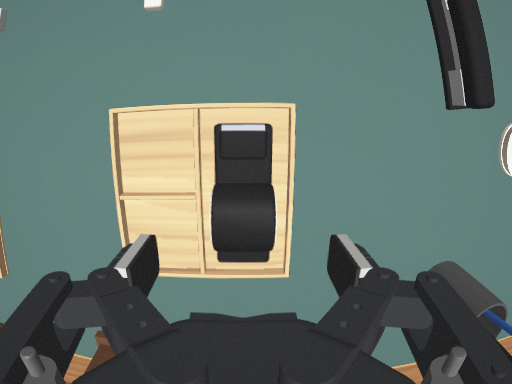

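The dispenser sits centred in the long pocket (cols 201–290). The stamp and ink pot are next.

Run:
```python
from h import *
np.set_printoptions(precision=4,suppress=True)
pick("stamp",182.6)
snap("wrist","w4a")
```

```text
hit False [0.4345 0.1766 0.1077]
stamp width 0.025663493807954563 t 12.3417
lifted w 0.02575122166027295 F [-0.4803  0.3331 -0.5234]
```

View pics/w4a.png

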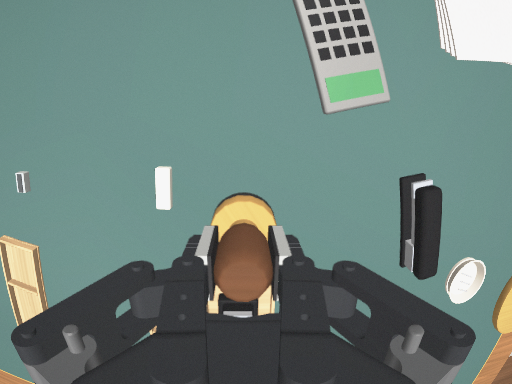

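The stamp is held upright, with its foot centred at col 243 between the pads.

Run:
```python
from h import *
np.set_printoptions(precision=4,suppress=True)
place("stamp",MT,.038,-.039,182.6)
snap("wrist","w4")
pick("ink",92.6)
snap("wrist","w5")
```

```text
down True 0.0003515867822861396 F [0.094  0.0197 4.7392] w 0.025613710280123183
t 18.2083
hit False [ 0.4694 -0.385   0.091 ]
ink width 0.05091463233798011 t 21.65
lifted w 0.05036931133596627 F [-0.0105 -0.1477 -1.3386]
```

View pics/w4.png

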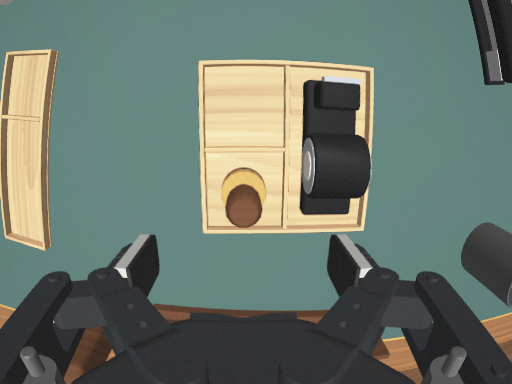

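View pics/w5.png

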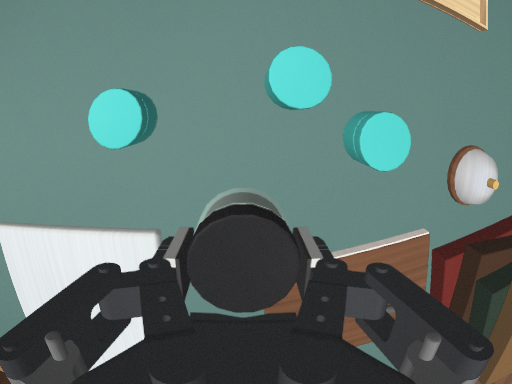

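The stamp stands in its small pocket (243, 190) and the black-lidded pot is held at (243, 258).

Run:
```python
from h import *
np.set_printoptions(precision=4,suppress=True)
place("ink",MT,-.038,-.039,92.6)
snap("wrist","w6")
pick("glue",172.85)
snap("wrist","w7")
```

```text
down True 0.001061262354033185 F [-1.5382 -1.093   5.7386] w 0.050164974266463665
t 28.2
hit False [ 0.435  -0.1793  0.1008]
glue width 0.04295210748053297 t 31.5417
lifted w 0.042492179930419746 F [-0.0556  0.0052 -1.7571]
```

View pics/w6.png

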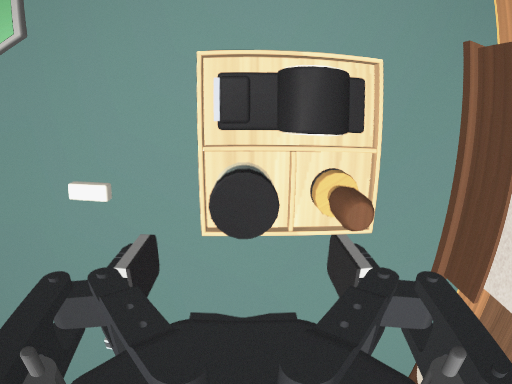

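View pics/w7.png

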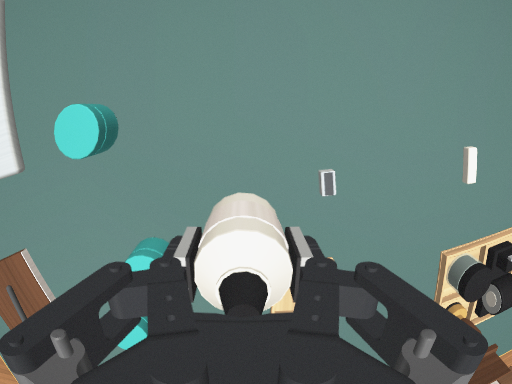

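The ink pot is in its own pocket at (244, 203), and the glue bottle is held upright at (243, 265).

Run:
```python
from h import *
np.set_printoptions(precision=4,suppress=True)
place("glue",BT,.072,0,172.85)
snap("wrist","w8")
p,o=pose(OBJ["stapler"][:2],.038,192.5)
robot.move_pose(up(p,.13),o)
c=cam("wrist"); im=robot.grab_frame("wrist")
T=OBJ["stapler"][:3]
for x in(-.0575,.0575):
    for y in (-.017,.017):
        u=proj("wrist",[*tr(T,x,y),.008],c); cv2.circle(im,tuple(int(round(v)) for v in u),2,(0,0,255),-1)
for y in (-.014,.014):
        u=proj("wrist",[*tr(T,0,y),.048],c); cv2.circle(im,tuple(int(round(v)) for v in u),2,(0,255,255),-1)
cv2.imwrite("pics/w9.png",im)
```

```text
down True 0.000766226441062362 F [-0.4323  0.1832  5.6577] w 0.042389932505874375
t 36.9333
```

View pics/w8.png

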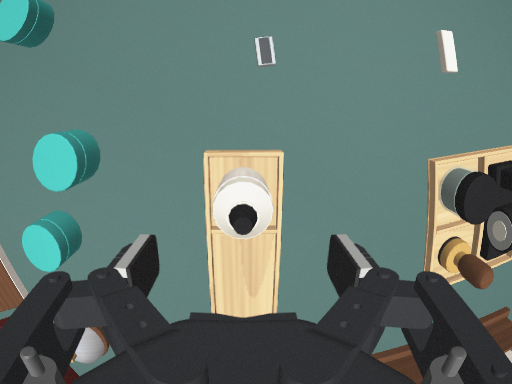

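View pics/w9.png

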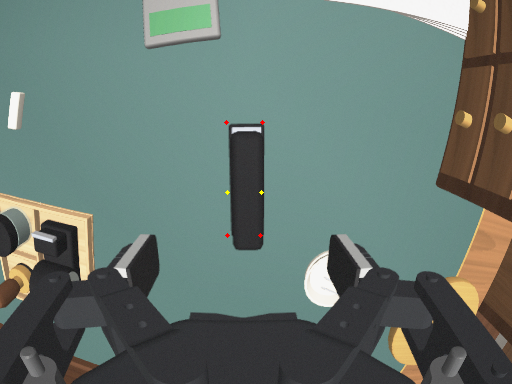

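The glue bottle stands in the small pocket (243, 205). The stapler is in line with my estimate, so I'll pick it.

Run:
```python
from h import *
np.set_printoptions(precision=4,suppress=True)
pick("stapler",192.5)
place("stapler",BT,-.035,0,172.85)
snap("wrist","w10")
robot.move_pose([.4,-.25,.35],[180,0,172.85])
p=robot.observe()["q"]; p[0]=-90; robot.goto_joints([float(a) for a in p])
snap("top","t2"); snap("scene","s3"); print(robot.observe()["time"])
im=cv2.imread("pics/t2.png"); cv2.imwrite("pics/t2c.png",cv2.resize(im[85:195,150:335],None,fx=4,fy=4,interpolation=cv2.INTER_CUBIC))
im=cv2.imread("pics/s3.png"); cv2.imwrite("pics/s3c.png",cv2.resize(im[130:330,210:400],None,fx=3,fy=3,interpolation=cv2.INTER_CUBIC))
```

```text
hit False [0.4735 0.3771 0.093 ]
stapler width 0.027314235557774763 t 40.7833
lifted w 0.02741537549950724 F [-0.1635 -0.393  -1.9111]
down True 0.000491018747884403 F [ 2.1487 -1.3481  3.6117] w 0.02734463948149934
t 47.6333
50.3167
```

View pics/w10.png

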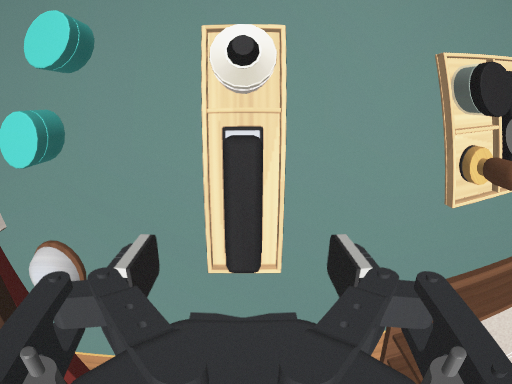

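View pics/t2c.png

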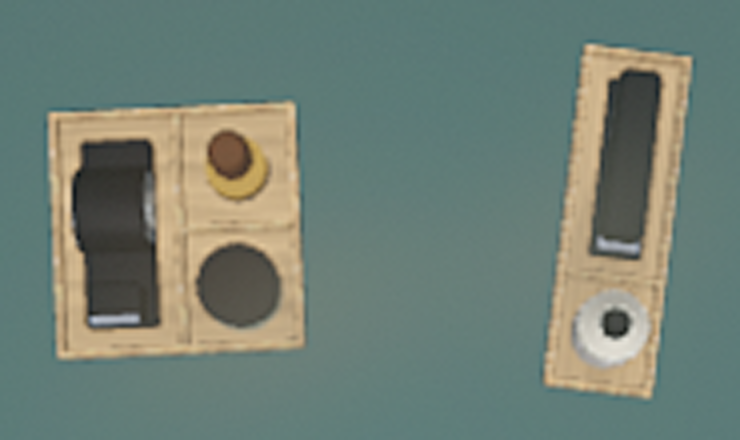

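View pics/s3c.png

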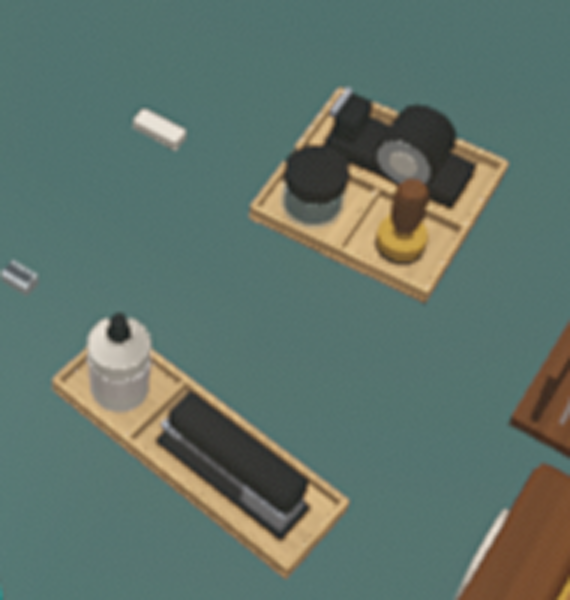

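Top and scene pictures show all five things upright and flat in their pockets, with clear margins to the walls. The arm is clear, so I'm handing the job in.

```bash
python3 -c "
from plant import robot
print(robot.job_done())"
```

```text
the job is handed in; nothing more can be done
None
```

Both kits are made up and the job is handed in, at about 50 s of the 128 s allowed. `job_done()` gives no verdict, so the result below rests on my own checks.

- **Mailing tray:** the tape dispenser is in the long pocket. The stamp is in the small pocket at +x and the black-lidded ink pot in the one at -x. The turquoise look-alikes were left alone.
- **Binding tray:** the stapler is in the long pocket and the glue bottle in the small one.

**Checks:** each grip width was within about 2 mm of the thing's listed width. Each thing was set down until the force on the tool changed, within about 1 mm of the expected height, before I let go. The last top, scene and wrist pictures show all five upright and clear of the pocket walls, with the arm well away. I judged the final positions by eye and did not measure them. No check failed or disagreed beyond pose differences of about 1–4 mm between estimates, inside the 16 mm allowed.

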